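Unlock the folding stay and close the stock chest

TASK

Close the stock chest. Take the red knob at the knee of the folding stay and lift it well past centre, about 5 cm, feeling your way along its arc so that the stay is never strained and its foot clamp does not slip. Then bring the lid down gently by its yellow rail, never letting it drop, until it is fully shut, let go, and leave everything else on the bench and in the chest alone.

Things in the scene. Friction and masses are not known exactly. Their poses are not given: they have to be found in the camera images.
- chest: Open plywood chest, fixed, 180 deep (x) x 260 wide (y) x 100 high, walls 12. Origin: centre of its underside, on the bench; x points away from the robot to the hinged side, y left, z up. The lid hinge axis runs along y at x = +90, z = +100 mm.
- lid: Plywood lid 180 x 260 x 12 mm, red panel on top, 0.38 to 0.53 kg. Origin: middle of the hinge axis. Shut, its axes are parallel to the chest's and the board spans x -180..0, z 0..12; opening turns it about +y. Starts 50-90 deg open on the stay. Stiff hinge: once unlocked it stays up when steep but may fall when lower; a light lid may need pressing the last part.
- rail (a point): Centre of the yellow pull rail: round bar 12 mm dia., 134 long along y, at lid x = -225, z = +6, before the lid's free edge (39 mm gap), on two 10 mm wide arms at y = +-62. It can be pinched from above at any lid angle and turns between the fingers as the lid swings.
- knob: Red cylindrical knob at the stay's knee, 18 mm dia., 34 long, axis along chest y, free to turn. Origin: its centre, 58 mm out from the chest's y- (right) side. It moves on a circle of radius 72 mm about the foot pivot, in the chest's x-z plane: up and to the chest's front (x-), square to the lower link. Lifting takes 2 to 5 N; 45 mm from its start it is unlocked and stays as left.
- lid_pin (a point): Pin joining the steel stay's upper link to the lid, at lid x = -70, y = -146, z = 0. Upper link 89.5 mm (pin to knee), lower link 72 mm (knee to foot pivot). Locked, both slope down from the pin to the foot, the lower link flatter than the upper by a sag of 0.1 to 0.55 rad that is not measured: the knee hangs below the straight line.
- foot_nominal (a point): Nominal foot pivot of the stay, on the chest's right side (chest x = -60, y = -138, z = 75). The real foot, a steel clamp in a short slanting slot, is screwed up to 15 mm from it in x and in z; its true place is not measured.
- foot_clamp (a joint): Slip of the foot clamp in its slot, in m, 0 at the start (the slot rises away from the robot at 0.75 rad). The clamp holds only about 6 N along the slot: forcing the knob off its circle, or the lid while the stay is locked, makes it slip for good. A slip over 2 mm counts as straining the stay.
- toy_car: Yellow toy car, 75 mm, in the chest.
- carton_blue: Blue carton 55 x 85 x 45 mm in the chest.
- tape_roll: Roll of brown tape 100 mm diameter, 48 high, beside the chest on its left.
- carton_red: Red carton 90 x 140 x 60 mm, left part of the bench.
- glue_jar: Jar 60 mm diameter, 80 high, left part of the bench.
- screwdriver: Screwdriver lying at the right.
- carton_green: Green carton 100 x 70 x 50 mm, right part of the bench.

How it is judged:
On the way, in this order (a step that is already met when the one before it is completed fails the run):
1. the knee is lifted past centre (knob at least 42 mm from where it started) while the lid still stands open more than 0.6 rad (distance of knob from where it was at the start of the episode above 0.042 m and angle between lid's own z axis and vertical above 0.6 rad), for 0.2 s.
2. the lid is down on the rim, within 0.035 rad of flat (angle between lid's own z axis and vertical below 0.035 rad), for 0.2 s.
At the end, for the whole second after the job is handed in: The lid lies shut on the chest within 0.035 rad of flat and at rest, with the stay folded (knob more than 42 mm from its start) (angle between lid's own z axis and vertical below 0.035 rad and angular speed of lid below 0.1 rad/s and distance of knob from where it was at the start of the episode above 0.042 m); the robot touches nothing.
It fails at once if the lid swings faster than 1.5 rad/s (dropped or slammed) (angular speed of lid above 1.5 rad/s).
It fails at once if the stay is strained: its foot clamp slips more than 2 mm in the slot (value of joint foot_clamp above 0.002 m or value of joint foot_clamp below -0.002 m).
It fails at once if anything else on the bench or in the chest is moved more than 20 mm (distance of any of toy_car, carton_blue, tape_roll, carton_red, glue_jar, screwdriver, carton_green from where it was at the start of the episode above 0.02 m).
It also fails if it takes over 72 s, if anything falls off the work surface, if the arm or the gripper's body presses on something with over 40 N, if the wrist force passes 120 N, or if a joint passes its speed limit or range.

ROBOT

A 7-joint arm with a two-finger parallel gripper is mounted at the origin on the work surface. World frame = base frame: x ahead of the robot, y to its left, z up, the work surface at z = 0. Lengths are in m, angles in rad, forces in N, time in s.
With the tool pointing down it reaches from about 0.425 to 1.025 m from the base axis. Payload 9.4 kg.
Tool frame: the origin (TCP) lies where the fingers leave the gripper's body, on its centre line; the fingertips stand 84 mm ahead of it and the grasp point (between the pads) lies manip.grip_point_offset ahead of it (manip.grip_point_offset is the distance from the TCP to the grasp point, in m); z points along the fingers, y is the line along which they close (so a half turn about z gives the same grasp; the last joint's range is limited). The gripper opens to 93 mm and grips with 3 to 60 N. Pads are 15 mm wide; open, the fingers measure 128 mm over their backs; the gripper's body (75 mm by 188 mm) begins 65 mm behind the grasp point.
Start: joints at [-1.2, 0.599, -0.003, 1.599, 0.002, 0.943, -0.08], TCP at [0.314, 0.654, 0.303] pointing down, gripper open.
Joint ranges: [-2.57, 2.57], [-0.35, 1.97], [-1.29, 1.29], [0.11, 2.56], [-1.05, 4.19], [0.11, 1.86], [-2.63, 2.63]. Speed limits (rad/s): [2.22, 2.22, 3.01, 3.01, 3.14, 3.14, 3.14].

INTERFACE

Orientations are given as a 3x3 rotation matrix whose columns are the frame's x, y, z axes.
In Python, from bench import manip gives the robot as it stands. The module is installed in compiled form; this text tells all that it offers.
- The arm moves only by the shell command python3 -m crank 'ROWS' [OPENING]. ROWS is text: rows parted by semicolons, each of 6 numbers parted by spaces: the shift along the tool's x, y, z scaled (see below), then the turn, a rotation vector about the tool's x, y, z scaled (see below). A call has 1 to 20 rows; each row shifts and turns the commanded pose from where the row before left it, along the tool's axes as they then stand; what a row does not reach is not made up. The controller multiplies each number of a shift by 0.03 m and each number of a turn by 90 degrees. A row lasts 1/8 s, in which the tool goes at most 62.5 mm and 10.7 degrees, less where a joint would pass 70% of its speed; a pose out of reach is approached as far as the arm can. A call with a number of a shift or a turn outside -1 to 1 is refused whole. A call with a gripper value outside its range is refused whole. OPENING is the finger opening in mm, from 0 to 93, set as the call begins (- or left out, the last holds). The fingers move at their own pace and stop on an object; the grip force is fixed at half the most. Time passes only in rows, so rows that do not move let the fingers close. It gives the time, the measured TCP pose, the force, the opening and the grip force at its end, in the units of the state.
- manip.observe(): the state, without advancing time (a new reading comes with each control period).
- manip.snapshot(name): name is "side" or "top" or "wrist"; returns a dict with "pixels" (480x640x3 uint8, red, green, blue), "depth" (480x640 float32, m along the optical axis (not along the pixel's ray), 0 where there is no reading), "camera_matrix" (3x3 intrinsics, pixels), "xyz" and "attitude" of the camera in the world. Camera axes: x right, y down, z forward; pixel columns grow to the right and rows downward; lengths in m; the calibration is good to about 2 mm. A picture is of the moment at which its call begins.
- manip.sign_off(): hands the job in; it is judged then, once.
Trained networks look in the newest picture that a camera, given by its name, has taken for a name from the list of things; names that differ only in an ending like _2 or _b are one class to them, and where a whole thing is asked for, a point or a joint stands for the part that bears it (a point fixed in the world has none). Each returns a list of dicts, best first, with "conf" (0 to 1); they miss things now and then, are a little off and sometimes report something else, mostly with a low value. They report only what shows in the picture. A call takes as long as a camera call.
- manip.look_for(target, camera): "extent" ([left, top, right, bottom] in pixels, round what is visible of it).
- manip.outline_of(target, camera): "mask" (480x640 bool, what is visible of it) and "extent" ([left, top, right, bottom] in pixels, round what is visible of it).
The state is a dict: "time_s": time; "qpos": joint angles; "dq": joint speeds; "joint_efforts": joint torques, N m; "tcp_pos": TCP position; "tcp_rot": TCP orientation; "force": force on the tool from outside, world axes, zero at the start; "wrist_torque": the same for the moment, N m; "gripper_width": finger opening in m; "finger_force": force on a finger pad.
Only numpy, scipy, OpenCV 4.12 (cv2) and the standard library are available. Lean on these libraries where they do the work, as an engineer would, in place of code of your own. Each camera call takes 0.05 s, during which the arm holds its last target. There are 200 camera calls.

## Working session

There is one attempt and no reset: what is moved stays moved. The work goes in short steps, Python scripts to look and compute and a shell command to move; the robot and the scene stay as the last step left them, time stands still between calls to the robot, and variables do not carry over. Pictures are saved under pics/ and viewed, at most 10 in all, crops included, and the job is handed in when it is done.

```bash
mkdir -p pics; cat > h.py <<'E'
from bench import manip
import numpy as np, cv2
def snap(n):
    return manip.snapshot(n)
def pts(s,mask):
    v,u=np.nonzero(mask&(s["depth"]>0)); d=s["depth"][v,u]
    K=np.array(s["camera_matrix"]); 
    p=np.c_[(u-K[0,2])/K[0,0]*d,(v-K[1,2])/K[1,1]*d,d]
    return p@np.array(s["attitude"]).T+np.array(s["xyz"])
E
python3 - <<'E'
from h import *
np.set_printoptions(precision=4,suppress=True)
o=manip.observe(); print({k:o[k] for k in o if k in("time_s","tcp_pos","tcp_rot","force","gripper_width")}, manip.grip_point_offset)
ims=[]
for c in("side","top"):
    s=snap(c); ims.append(s["pixels"]); print(c,s["xyz"],np.array(s["attitude"]).tolist(),s["camera_matrix"][0])
    cv2.imwrite(f"pics/{c}0.png",s["pixels"][:,:,::-1])
    for t in("chest","lid","rail","knob","lid_pin","foot_clamp","screwdriver","carton_green","tape_roll"):
        for r in manip.outline_of(t,c)[:1]:
            p=pts(s,r["mask"]); print(t,round(r["conf"],2),np.round(r["extent"]),len(p), np.median(p,0) if len(p) else'',p.min(0) if len(p) else'',p.max(0) if len(p) else '')
E
```

```text
{'time_s': 0.0, 'tcp_pos': array([0.3138, 0.6532, 0.3019]), 'tcp_rot': array([[-0.9014,  0.4329, -0.0005],
       [ 0.4329,  0.9014, -0.0015],
       [-0.0002, -0.0016, -1.    ]]), 'force': array([-0.5352,  1.3792,  0.0802]), 'gripper_width': 0.09288520828571442} 0.0653
side [ 0.3103 -1.1035  0.8988] [[0.9807042280193509, -0.11797048836281551, 0.15589156815045432], [-0.19482907274568073, -0.5238936680872324, 0.8292026633767907], [-0.016150837688095044, -0.8435747675301483, -0.5367688161847978]] [491.9517   0.     319.2005]
chest 0.56 [299. 186. 392. 332.] 6283 [ 0.6143 -0.0256  0.0743] [ 0.4772 -0.2221 -0.0052] [0.7565 0.672  0.3264]
lid 0.61 [340. 186. 392. 288.] 1486 [ 0.6352 -0.0534  0.2234] [ 0.5994 -0.1658 -0.0025] [0.7781 0.6568 0.3264]
rail 0.57 [344. 188. 392. 290.] 1430 [ 0.6356 -0.0529  0.2216] [ 0.6005 -0.1658 -0.0047] [0.7759 0.4896 0.3255]
knob 0.55 [361. 309. 374. 318.] 79 [ 0.5948 -0.2076  0.1009] [ 0.5879 -0.224   0.0903] [ 0.6044 -0.1862  0.1071]
lid_pin 0.93 [346. 184. 392. 291.] 1552 [ 0.6362 -0.0452  0.219 ] [ 0.5994 -0.1658 -0.0047] [0.7829 0.672  0.3264]
foot_cl
[... 956 characters left out ...]
ail 0.7 [252. 176. 371. 197.] 1758 [ 0.6309 -0.0106  0.2636] [ 0.5979 -0.1621 -0.0063] [0.6999 0.1195 0.3279]
lid_pin 0.8 [253. 174. 375. 200.] 1866 [ 0.6312 -0.0106  0.2618] [ 0.5979 -0.1713 -0.0063] [0.7054 0.1527 0.3279]
foot_clamp 0.68 [364. 192. 393. 244.] 299 [ 0.5947 -0.164   0.0984] [ 0.5206 -0.2171 -0.006 ] [ 0.6402 -0.1528  0.1486]
screwdriver 0.82 [412. 276. 471. 307.] 411 [ 0.3745 -0.3922  0.0209] [ 0.34   -0.4454 -0.0088] [ 0.4308 -0.2879  0.0307]
carton_green 0.89 [460. 202. 491. 242.] 1250 [ 0.5695 -0.4548  0.0476] [ 0.5182 -0.5189 -0.0071] [ 0.6292 -0.4234  0.057 ]
tape_roll 0.84 [217. 205. 257. 244.] 626 [0.5667 0.2012 0.0457] [ 0.5154  0.1448 -0.007 ] [0.6187 0.2455 0.0546]
```

```bash
python3 - <<'E'
from h import *
np.set_printoptions(precision=4,suppress=True)
a=cv2.imread("pics/side0.png")[170:350,270:430]; b=cv2.imread("pics/top0.png")[150:290,200:440]
a=cv2.resize(a,(400,450),interpolation=cv2.INTER_CUBIC); b=cv2.resize(b,(400,233),interpolation=cv2.INTER_CUBIC)
c=np.zeros((450,800,3),np.uint8); c[:,:400]=a; c[:233,400:]=b; cv2.imwrite("pics/c0.png",c)
for n in("top","side"):
    s=snap(n); M=np.ones((480,640),bool); im=s["pixels"].astype(int)
    hsv=cv2.cvtColor(s["pixels"],cv2.COLOR_RGB2HSV)
    yel=(hsv[...,0]>20)&(hsv[...,0]<35)&(hsv[...,1]>150)&(hsv[...,2]>100)
    p=pts(s,yel); p=p[p[:,2]>.2]; print(n,"yellow",len(p))
    if len(p)>5:
        m=p.mean(0);d=np.linalg.svd(p-m)[2][0] if len(p)<3000 else 0; print(m,np.median(p,0),d,p.min(0),p.max(0))
    red=((hsv[...,0]<8)|(hsv[...,0]>172))&(hsv[...,1]>130)&(hsv[...,2]>60)
    p=pts(s,red); q=p[(abs(p[:,1]+.207)<.03)&(abs(p[:,0]-.6)<.06)&(p[:,2]>.07)&(p[:,2]<.2)]; print("knob",len(q),q.mean(0),q.min(0),q.max(0))
    q=p[(p[:,2]>.1)&(p[:,0]>.55)&(abs(p[:,1]+.02)<.14)]
    if len(q)>30:
        m=q.mean(0); print("panel",m,np.linalg.svd(q-m,full_matrices=False)[2])
    p=pts(s,M); r=p[(abs(p[:,2]-.1)<.004)&(p[:,0]>.45)&(p[:,0]<.8)&(abs(p[:,1]+.02)<.17)]
    print("rim",len(r),cv2.minAreaRect(r[:,:2].astype(np.float32)*1000))
    f=r[r[:,0]<.54]
    print("front rim", f.mean(0),np.polyfit(f[:,1],f[:,0],1),f.min(0),f.max(0))
E
```

```text
top yellow 11
[ 0.6099 -0.0405  0.3226] [ 0.6101 -0.0541  0.3231] [-0.0567  0.9984  0.005 ] [ 0.606  -0.0646  0.3186] [0.6128 0.0331 0.3258]
knob 73 [ 0.5957 -0.1996  0.1011] [ 0.5879 -0.2147  0.0954] [ 0.6039 -0.1841  0.107 ]
panel [ 0.6498 -0.0078  0.2013] [[-0.0715  0.9974  0.0073]
 [-0.2774 -0.0269  0.9604]
 [-0.9581 -0.0667 -0.2787]]
rim 972 ((564.6967163085938, -37.46025085449219), (156.85655212402344, 307.6525573730469), 3.883859872817993)
front rim [ 0.4985 -0.0141  0.0992] [-0.0295  0.4981] [ 0.4762 -0.1531  0.096 ] [0.5397 0.1114 0.1039]
side yellow 50
[ 0.6077 -0.0221  0.3219] [ 0.6078 -0.0206  0.322 ] [ 0.0774 -0.997  -0.0033] [ 0.6019 -0.0794  0.3185] [0.6142 0.0465 0.3249]
knob 83 [ 0.5954 -0.2068  0.1002] [ 0.5868 -0.2244  0.0908] [ 0.6036 -0.1842  0.1056]
rim 896 ((578.821044921875, -37.790618896484375), (187.9341583251953, 307.2942810058594), 4.993250846862793)
front rim [ 0.5004 -0.0341  0.0992] [-0.0432  0.4989] [ 0.4784 -0.157   0.0961] [0.5399 0.1121 0.1036]
```

View pics/c0.png

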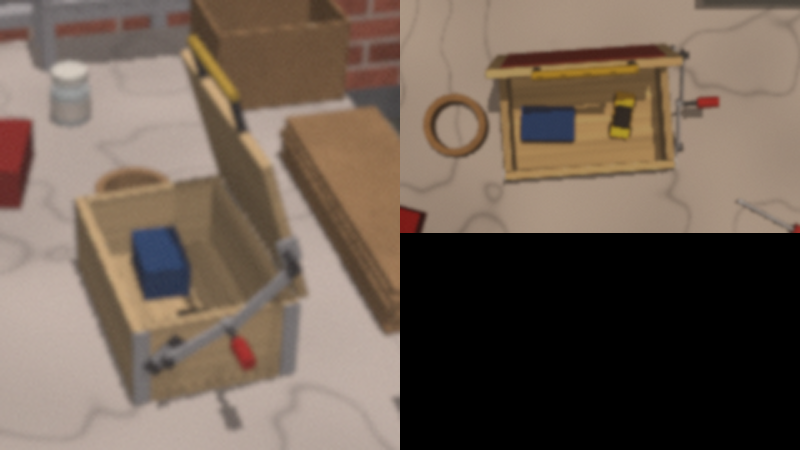

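```bash
cat >> h.py <<'E'
from scipy.spatial.transform import Rotation as R
YAW=.0715
C=np.array([.575,-.024,0]); RC=R.from_euler('z',YAW).as_matrix()
def ch(p): return C+RC@np.array(p)      # chest->world
def inv(p): return (np.asarray(p)-C)@RC
def toolR(a,b=0): # a: tilt towards +y(chest) of fingers; y_t=+chest x
    z=np.array([0,np.sin(a),-np.cos(a)]); y=np.array([1.,0,0]); x=np.cross(y,z)
    return RC@np.c_[x,y,z]
def plan(G,Rt):  # grasp point target (world), orientation; rotation first, then shift in the new frame
    o=manip.observe(); rv=R.from_matrix(o["tcp_rot"].T@Rt).as_rotvec()
    tcp=np.asarray(G)-Rt[:,2]*manip.grip_point_offset
    d=Rt.T@(tcp-o["tcp_pos"]); 
    d2=o["tcp_rot"].T@(tcp-o["tcp_pos"])
    np.set_printoptions(precision=4,suppress=True)
    print("turn units(/1=90deg)",rv/(np.pi/2),"rows>=",np.linalg.norm(rv)/np.deg2rad(10.6),"| shift units after turn",d/.03,"| w/o turn",d2/.03)
E
python3 - <<'E'
from h import *
plan(ch([.007,-.191,.098])-.12*toolR(.5)[:,2],toolR(0))
plan(ch([.007,-.191,.098])-.12*toolR(.5)[:,2],toolR(.5))
E
```

```text
turn units(/1=90deg) [-0.      0.      0.6694] rows>= 5.683746128834674 | shift units after turn [-31.4316   7.3004   1.1368] | w/o turn [-21.936  -23.6653   1.1392]
turn units(/1=90deg) [-0.1672  0.2882  0.6549] rows>= 6.238816976150719 | shift units after turn [-29.1724   7.3004 -14.338 ] | w/o turn [-22.4538 -24.5713   1.4057]
```

```bash
python3 -m crank '0 0 -0.5 0 0 0.1116;0 0 -0.5 0 0 0.1116;0 0 -0.5 0 0 0.1116;0 0 -0.5 0 0 0.1116;0 0 0 0 0 0.1116;0 0 0 0 0 0.1116;-1 .23 0 0 0 0;-1 .23 0 0 0 0;-1 .23 0 0 0 0;-1 .23 0 0 0 0;-1 .23 0 0 0 0;-1 .23 0 0 0 0;-1 .23 0 0 0 0;-1 .23 0 0 0 0;-1 .23 0 0 0 0;-1 .23 0 0 0 0;-1 .23 0 0 0 0;-1 .23 0 0 0 0;-1 .23 0 0 0 0;-1 .23 0 0 0 0' 50
python3 -m crank '-1 .23 0 0 0 0;-1 .23 0 0 0 0;-1 .23 0 0 0 0;-1 .23 0 0 0 0;-1 .23 0 0 0 0;-1 .23 0 0 0 0;-1 .23 0 0 0 0;-1 .23 0 0 0 0;-1 .23 0 0 0 0;-1 .23 0 0 0 0;-1 .23 0 0 0 0;-1 .23 0 0 0 0;-1 .23 0 0 0 0;-1 .23 0 0 0 0;-1 .23 0 0 0 0;-1 .23 0 0 0 0;0 0 0 0 0 0' 50
python3 - <<'E'
from h import *
plan(ch([.007,-.191,.098])-.12*toolR(.5)[:,2],toolR(.5))
E
```

```text
time_s: 3.6
tcp_pos: [0.4404, 0.2405, 0.3629]
tcp_rot: [[-0.071, 0.997, 0.0], [0.997, 0.071, 0.0], [0.0, 0.0, -1.0]]
force: [1.0, -0.3, 0.1]
gripper_width: 0.0502
finger_force: 0.0
time_s: 5.72
tcp_pos: [0.5844, -0.2318, 0.3627]
tcp_rot: [[-0.068, 0.998, 0.0], [0.998, 0.068, -0.001], [-0.001, 0.0, -1.0]]
force: [-0.3, 0.3, 0.2]
gripper_width: 0.0501
finger_force: 0.0
turn units(/1=90deg) [ 0.0006  0.3191 -0.0021] rows>= 2.7096984265735804 | shift units after turn [-3.7344  0.4172  1.8386] | w/o turn [-2.3899  0.4249  3.4071]
```

```bash
python3 -m crank '0 0 0 0 0.1064 -.0007;0 0 0 0 0.1064 -.0007;0 0 0 0 0.1064 -.0007;-.93 .1 .46 0 0 0;-.93 .1 .46 0 0 0;-.93 .1 .46 0 0 0;-.93 .1 .46 0 0 0;0 0 0 0 0 0;0 0 0 0 0 0' 50
python3 - <<'E'
from h import *
np.set_printoptions(precision=4,suppress=True)
s=snap("wrist"); cv2.imwrite("pics/w1.png",s["pixels"][:,:,::-1]); print(s["xyz"],s["camera_matrix"][0])
for t in("knob","foot_clamp","lid_pin"):
    for r in manip.outline_of(t,"wrist")[:1]:
        p=pts(s,r["mask"]); print(t,round(r["conf"],2),np.round(r["extent"]),len(p)); 
        if len(p): q=inv(p); print(np.median(q,0),np.percentile(q,2,0),np.percentile(q,98,0))
plan(ch([.007,-.191,.098])-.12*toolR(.5)[:,2],toolR(.5))
E
```

```text
time_s: 6.85
tcp_pos: [0.602, -0.2986, 0.2616]
tcp_rot: [[-0.066, 0.997, -0.035], [0.874, 0.075, 0.48], [0.481, 0.001, -0.877]]
force: [-0.7, 0.4, 0.3]
gripper_width: 0.0499
finger_force: 0.0
[ 0.6007 -0.2679  0.3724] [410.7966   0.     315.2278]
knob 0.81 [305. 205. 329. 257.] 1239
[ 0.0096 -0.1806  0.1033] [ 0.0014 -0.1961  0.0967] [ 0.0178 -0.1639  0.1055]
foot_clamp 0.75 [219. 130. 451. 260.] 4994
[ 0.0115 -0.1402  0.1033] [-0.0589 -0.1953  0.0643] [ 0.0777 -0.1273  0.1574]
turn units(/1=90deg) [ 0.0002 -0.0006  0.0028] rows>= 0.024664443897683793 | shift units after turn [-0.1279 -0.0126 -0.0157] | w/o turn [-0.1278 -0.0132 -0.0158]
```

View pics/w1.png

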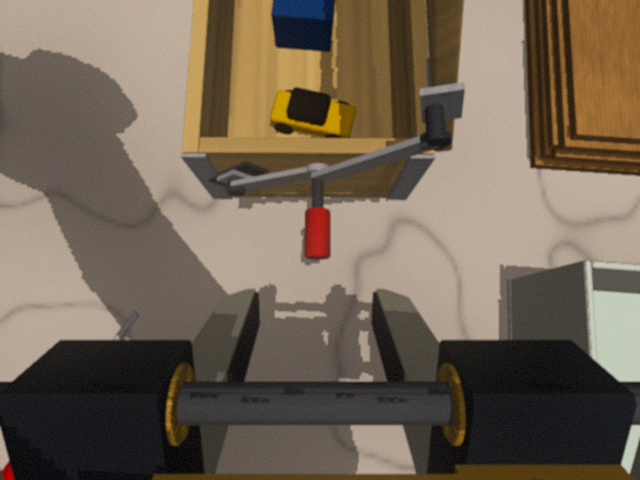

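```bash
python3 - <<'E'
from h import *
np.set_printoptions(precision=4,suppress=True)
s=snap("wrist")
M=manip.outline_of("foot_clamp","wrist")[0]["mask"]
M&=(cv2.cvtColor(s["pixels"],cv2.COLOR_RGB2HSV)[...,1]<60)
q=inv(pts(s,M))
for a in np.arange(-.075,.085,.008):
    k=q[(q[:,0]>=a)&(q[:,0]<a+.008)&(q[:,2]>.05)]
    # highest-toward-camera strip: outermost y
    if len(k)>5: print(round(a+.004,3),len(k),np.percentile(k[:,1],[5,50,95]),np.percentile(k[:,2],[5,50,95]))
# pixel centreline approach: ray meets plane chest y=-.146
K=s["camera_matrix"]
def ray(u,v,y):
    d=np.array([(u-K[0][2])/K[0][0],(v-K[1][2])/K[1][1],1]); d=RC.T@np.array(s["attitude"])@d; o=inv(s["xyz"]); return o+d*(y-o[1])/d[1]
for uv in((235,182),(317,172),(435,140)): print(uv,[ray(*uv,y) for y in(-.138,-.146)])
p=inv(pts(s,np.ones((480,640),bool))); r=p[(abs(p[:,2]-.1)<.004)&(abs(p[:,0])<.12)&(p[:,1]>-.16)&(p[:,1]<-.11)]
print("rim",np.percentile(r,[1,50,99],axis=0))
im=s["pixels"][120:210,190:470,::-1]; cv2.imwrite("pics/w2.png",cv2.resize(im,(800,257),interpolation=cv2.INTER_CUBIC))
E
```

```text
-0.071 21 [-0.1291 -0.127  -0.1251] [0.0532 0.0646 0.0664]
-0.063 110 [-0.1388 -0.1287 -0.1254] [0.0605 0.0678 0.0728]
-0.055 238 [-0.139  -0.132  -0.1255] [0.0634 0.0708 0.0782]
-0.047 200 [-0.1387 -0.1341 -0.1256] [0.0637 0.0716 0.0765]
-0.039 129 [-0.1353 -0.1346 -0.1257] [0.0654 0.0757 0.0804]
-0.031 126 [-0.1353 -0.1348 -0.1316] [0.0685 0.08   0.085 ]
-0.023 123 [-0.1354 -0.1349 -0.1317] [0.0731 0.0845 0.0886]
-0.015 134 [-0.1354 -0.1348 -0.1317] [0.0772 0.0884 0.0925]
-0.007 134 [-0.1355 -0.1349 -0.1318] [0.0816 0.093  0.097 ]
0.001 146 [-0.1359 -0.135  -0.1317] [0.0852 0.0971 0.1026]
0.009 427 [-0.1589 -0.1436 -0.1321] [0.0979 0.1    0.106 ]
0.017 215 [-0.1438 -0.1399 -0.1325] [0.0961 0.106  0.1146]
0.025 186 [-0.1406 -0.1401 -0.137 ] [0.1015 0.1148 0.1218]
0.033 210 [-0.1406 -0.1402 -0.137 ] [0.109  0.1226 0.1292]
0.041 215 [-0.1407 -0.1402 -0.1373] [0.1157 0.1296 0.136 ]
0.049 234 [-0.1408 -0.1402 -0.1373] [0.1234 0.1366 0.1436]
0.057 265 [-0.1408 -0.1402 -0.1371] [0.1305 0.1442 0.1511]
0.065 294 [-0.1409 -0.1402 -0.1372] [0.1377 0.1517 0.1598]
0.073 98 [-0.141  -0.1404 -0.1393] [0.142  0.1502 0.1617]
0.081 93 [-0.1411 -0.1403 -0.1375] [0.1479 0.1571 0.1649]
(235, 182) [array([-0.0512, -0.138 ,  0.0832]), array([-0.0468, -0.146 ,  0.1047])]
(317, 172) [array([ 0.0097, -0.138 ,  0.1036]), array([ 0.0095, -0.146 ,  0.1236])]
(435, 140) [array([ 0.0774, -0.138 ,  0.1534]), array([ 0.0723, -0.146 ,  0.1697])]
rim [[-0.0857 -0.1571  0.0962]
 [-0.0018 -0.1179  0.1003]
 [ 0.0904 -0.1101  0.1034]]
```

View pics/w2.png

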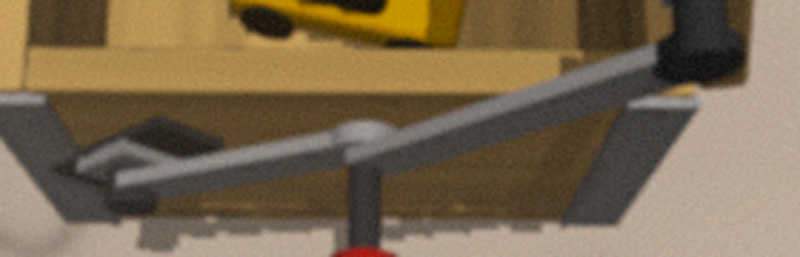

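```bash
python3 - <<'E'
from h import *
plan(ch([.009,-.183,.0965])-.015*toolR(.5)[:,2],toolR(.5))
E
```

```text
turn units(/1=90deg) [ 0.     -0.0006  0.0025] rows>= 0.021799908712308077 | shift units after turn [0.0969 0.059  3.648 ] | w/o turn [0.0932 0.0591 3.6481]
```

```bash
python3 -m crank '.02 .012 .73 0 0 .0025;.02 .012 .73 0 0 0;.02 .012 .73 0 0 0;.02 .012 .73 0 0 0;.02 .012 .73 0 0 0;0 0 0 0 0 0;0 0 0 0 0 0' 50
python3 - <<'E'
from h import *
np.set_printoptions(precision=4,suppress=True)
s=snap("wrist"); cv2.imwrite("pics/w3.png",s["pixels"][:,:,::-1])
r=manip.outline_of("knob","wrist")[0]; print(r["extent"]); p=pts(s,r["mask"]); q=inv(p)
print(np.median(q,0),np.percentile(q,2,0),np.percentile(q,98,0))
o=manip.observe(); print("grip",inv(o["tcp_pos"]+o["tcp_rot"][:,2]*manip.grip_point_offset),o["force"])
E
```

```text
time_s: 8.02
tcp_pos: [0.5998, -0.2451, 0.167]
tcp_rot: [[-0.062, 0.998, -0.034], [0.875, 0.071, 0.479], [0.48, -0.0, -0.877]]
force: [0.0, 0.4, 0.5]
gripper_width: 0.0501
finger_force: 0.0
[294.4, 259.5, 336.2, 344.1]
[ 0.0096 -0.1803  0.1032] [ 0.001  -0.1957  0.0955] [ 0.0183 -0.1635  0.1052]
grip [ 0.009  -0.1912  0.1098] [0.0804 0.2166 0.2895]
```

View pics/w3.png

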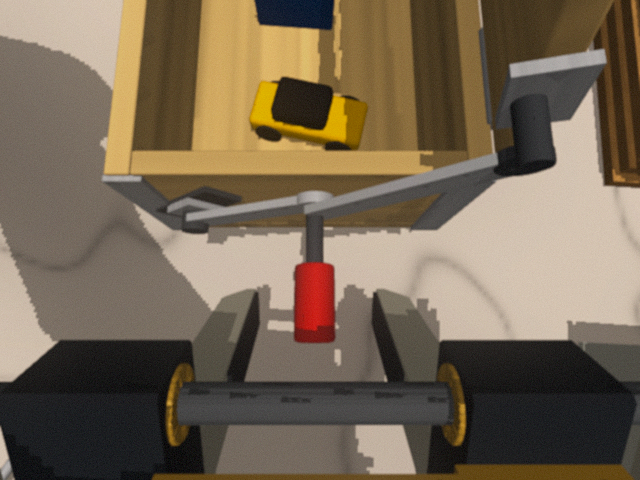

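```bash
python3 -m crank '0 -.012 .25 0 0 0;0 0 .25 0 0 0;0 0 0 0 0 0;0 0 0 0 0 0' 24
python3 -m crank '0 0 0 0 0 0;0 0 0 0 0 0;0 0 0 0 0 0' 20
python3 -m crank '0 0 0 0 0 0;0 0 0 0 0 0' 18.6;python3 -m crank '0 0 0 0 0 0;0 0 0 0 0 0' 18
```

```text
time_s: 8.62
tcp_pos: [0.5987, -0.2374, 0.1529]
tcp_rot: [[-0.062, 0.997, -0.035], [0.875, 0.071, 0.479], [0.481, -0.001, -0.877]]
force: [0.3, 0.5, -0.2]
gripper_width: 0.024
finger_force: 0.0
time_s: 9.0
tcp_pos: [0.5987, -0.2373, 0.1531]
tcp_rot: [[-0.062, 0.997, -0.035], [0.875, 0.071, 0.479], [0.481, -0.001, -0.877]]
force: [-0.0, 1.0, -0.5]
gripper_width: 0.0199
finger_force: 0.0
time_s: 9.25
tcp_pos: [0.5987, -0.2373, 0.153]
tcp_rot: [[-0.062, 0.997, -0.035], [0.875, 0.071, 0.479], [0.481, -0.001, -0.877]]
force: [0.2, 0.3, 0.2]
gripper_width: 0.0192
finger_force: 0.0
time_s: 9.5
tcp_pos: [0.5989, -0.2373, 0.153]
tcp_rot: [[-0.062, 0.997, -0.035], [0.875, 0.071, 0.479], [0.481, -0.001, -0.877]]
force: [0.6, -0.3, -0.1]
gripper_width: 0.0183
finger_force: 0.5
```

```bash
python3 -m crank '0 0 0 0 0 0;0 0 0 0 0 0;0 0 0 0 0 0' 17; python3 -m crank '0 0 0 0 0 0;0 0 0 0 0 0' 12
```

```text
time_s: 9.88
tcp_pos: [0.5989, -0.2373, 0.153]
tcp_rot: [[-0.062, 0.997, -0.035], [0.875, 0.071, 0.479], [0.481, -0.001, -0.877]]
force: [1.5, 0.1, -0.9]
gripper_width: 0.0175
finger_force: 13.2
time_s: 10.12
tcp_pos: [0.5989, -0.2373, 0.153]
tcp_rot: [[-0.062, 0.997, -0.035], [0.875, 0.071, 0.479], [0.481, -0.001, -0.877]]
force: [2.5, 0.8, 0.6]
gripper_width: 0.0172
finger_force: 30.0
```

```bash
python3 -m crank '.028 -.032 -.051 0 0 0;0 0 0 0 0 0;0 0 0 0 0 0' 12
```

```text
time_s: 10.5
tcp_pos: [0.5978, -0.2374, 0.1546]
tcp_rot: [[-0.062, 0.997, -0.035], [0.875, 0.071, 0.479], [0.48, -0.001, -0.877]]
force: [4.8, 0.6, -2.9]
gripper_width: 0.0174
finger_force: 30.0
```

```bash
cat > f.py <<'E'
from h import *
import sys
F=[];P=[]
# averages force via cheap wrist camera calls (0.05 s each, arm holds)
for i in range(4):
    o=manip.observe(); F.append(o["force"]); manip.snapshot("wrist")
o=manip.observe(); F.append(o["force"]); f=np.mean(F,0)@RC
g=inv(o["tcp_pos"]+o["tcp_rot"][:,2]*manip.grip_point_offset)
G0=np.array([.0084,-.1839,.0967]); d=g-G0
al=2*np.arcsin(min(1,np.hypot(d[0],d[2])/2/.072)); phi=float(sys.argv[1])+al
t=np.array([-np.sin(phi),0,np.cos(phi)]); r=np.array([np.cos(phi),0,np.sin(phi)])
np.set_printoptions(precision=4,suppress=True)
print("t",o["time_s"],"F chest",f,"sd",np.std(F,0),"tan",f@t,"rad",f@r,"disp",d*1e3,"alpha",al,"phi",phi)
for n in(3,5,8):
    n/=1e3; a=n/.072; m=np.array([-np.sin(phi+a/2),0,np.cos(phi+a/2)])*n
    print(n,"units",o["tcp_rot"].T@RC@m/.03)
E
python3 f.py .49
```

```text
t 10.7 F chest [ 3.7731 -0.1408 -3.1444] sd [0.5439 0.6433 0.2307] tan -4.579944923029558 rad 1.7742734698693774 disp [-0.9568  0.7668  0.6968] alpha 0.016439437855620697 phi 0.5064394378556207
0.003 units [ 0.0415 -0.0504 -0.0758]
0.005 units [ 0.0685 -0.086  -0.1252]
0.008 units [ 0.1083 -0.1423 -0.1978]
```

```bash
sed -i 's/.0084,-.1839,.0967/.0084,-.1839,.0957/' f.py; python3 -m crank '.043 -.044 -.079 0 0 0;0 0 0 0 0 0;0 0 0 0 0 0' 12 | grep force; python3 f.py .49
```

```text
force: [1.2, 0.9, -2.0]
finger_force: 30.0
t 11.275 F chest [ 1.0534 -0.2953 -1.1888] sd [0.4454 0.9472 0.5296] tan -1.5676154354131175 rad 0.2561455390039064 disp [-2.6278  0.8321  4.5593] alpha 0.07310505778432552 phi 0.5631050577843255
0.003 units [ 0.0401 -0.0552 -0.0731]
0.005 units [ 0.0661 -0.094  -0.1207]
0.008 units [ 0.1043 -0.155  -0.1903]
```

```bash
python3 -m crank '.04 -.055 -.073 0 0 0;0 0 0 0 0 0;0 0 0 0 0 0' 12 | grep force; python3 f.py .49
```

```text
force: [0.6, 0.0, -2.5]
finger_force: 30.0
t 11.85 F chest [ 0.6753 -0.1945 -2.0938] sd [0.4736 0.4501 0.3209] tan -2.1075291467440893 rad -0.6311406770750901 disp [-4.1511  0.8402  6.9895] alpha 0.11296623752201249 phi 0.6029662375220125
0.003 units [ 0.039  -0.0585 -0.0711]
0.005 units [ 0.0643 -0.0994 -0.1173]
0.008 units [ 0.1012 -0.1635 -0.1848]
```

```bash
python3 -m crank '.031 -.052 -.057 0 0 0;.031 -.052 -.057 0 0 0;0 0 0 0 0 0;0 0 0 0 0 0' 12 | grep force; python3 f.py .49
```

```text
force: [1.5, -0.7, -0.0]
finger_force: 30.0
t 12.55 F chest [ 1.6564 -0.4286 -0.2664] sd [0.2877 0.4367 0.2926] tan -1.2395336946198723 rad 1.1305199398353312 disp [-7.019   0.8445 11.0371] alpha 0.18191652275561676 phi 0.6719165227556168
0.003 units [ 0.0369 -0.0639 -0.0674]
0.005 units [ 0.0608 -0.1083 -0.1111]
0.008 units [ 0.0956 -0.1775 -0.1746]
```

```bash
python3 -m crank '.031 -.052 -.057 0 0 0;.031 -.052 -.057 0 0 0;0 0 0 0 0 0;0 0 0 0 0 0' 12 | grep force; python3 f.py .49
```

```text
force: [2.4, 0.0, -0.3]
finger_force: 30.0
t 13.25 F chest [ 2.3176 -0.0668  0.2294] sd [0.3382 0.3301 0.4879] tan -1.3955629206144873 rad 1.86449505431404 disp [-10.2131   0.8161  14.8693] alpha 0.2512011402176846 phi 0.7412011402176846
0.003 units [ 0.0347 -0.0691 -0.0634]
0.005 units [ 0.0571 -0.1168 -0.1042]
0.008 units [ 0.0894 -0.1909 -0.1633]
```

```bash
python3 -m crank '.031 -.053 -.056 0 0 0;.031 -.053 -.056 0 0 0;0 0 0 0 0 0;0 0 0 0 0 0' 12 | grep force; python3 f.py .47
```

```text
force: [1.1, 0.2, -0.5]
finger_force: 30.0
t 13.95 F chest [ 1.1103  0.0207 -0.3412] sd [0.319  0.2307 0.6455] tan -1.0299515249171767 rad 0.5370531211158235 disp [-13.6678   0.8273  18.6062] alpha 0.3220397567228195 phi 0.7920397567228195
0.003 units [ 0.033  -0.0727 -0.0602]
0.005 units [ 0.0541 -0.1228 -0.0988]
0.008 units [ 0.0846 -0.2002 -0.1545]
```

```bash
python3 -m crank '.028 -.06 -.05 0 0 0;.028 -.06 -.05 0 0 0;0 0 0 0 0 0;0 0 0 0 0 0' 12 | grep force; python3 f.py .47
```

```text
force: [0.1, 0.2, -1.9]
finger_force: 30.0
t 14.65 F chest [ 0.1734  0.2644 -1.177 ] sd [0.2495 0.218  0.6972] tan -0.8982804059954296 rad -0.7799842150082129 disp [-17.2696   0.8305  22.0294] alpha 0.3912641459678208 phi 0.8612641459678207
0.003 units [ 0.0305 -0.0773 -0.0556]
0.005 units [ 0.0499 -0.1303 -0.0912]
0.008 units [ 0.0777 -0.2119 -0.142 ]
```

```bash
python3 -m crank '.024 -.067 -.044 0 0 0;.024 -.067 -.044 0 0 0;0 0 0 0 0 0;0 0 0 0 0 0' 12 | grep force; python3 f.py .47
```

```text
force: [0.5, 1.1, -1.8]
finger_force: 30.0
t 15.35 F chest [ 0.5657  0.8795 -1.5767] sd [0.1642 0.2259 0.5081] tan -1.3958789185030636 rad -0.9260739829567385 disp [-21.1357   0.8684  25.1404] alpha 0.46022406780054703 phi 0.930224067800547
0.003 units [ 0.0278 -0.0815 -0.0509]
0.005 units [ 0.0455 -0.1371 -0.0831]
0.008 units [ 0.0706 -0.2225 -0.1289]
```

```bash
python3 -m crank '.02 -.072 -.038 0 0 0;.02 -.072 -.038 0 0 0;0 0 0 0 0 0;0 0 0 0 0 0' 12 | grep force; python3 f.py .48
```

```text
force: [1.7, 1.0, 0.2]
finger_force: 30.0
t 16.05 F chest [2.1952 0.9995 0.8068] sd [0.518  0.2585 1.0204] tan -1.4257701313554147 rad 1.8539294413269793 disp [-25.2137   0.7903  27.8423] alpha 0.5278036379746677 phi 1.0078036379746678
0.003 units [ 0.0247 -0.0857 -0.0452]
0.005 units [ 0.0403 -0.144  -0.0736]
0.008 units [ 0.0621 -0.2332 -0.1135]
```

```bash
python3 -m crank '.022 -.07 -.04 0 0 0;.022 -.07 -.04 0 0 0;0 0 0 0 0 0;0 0 0 0 0 0' 12 | grep force; python3 f.py .48
```

```text
force: [2.6, 1.0, 1.3]
finger_force: 30.0
t 16.75 F chest [1.6414 0.7691 2.3331] sd [0.5298 0.3381 0.6669] tan -0.3473127163238342 rad 2.8314727032790388 disp [-29.7082   0.781   30.4451] alpha 0.5997547853056497 phi 1.0797547853056497
0.003 units [ 0.0217 -0.0892 -0.0397]
0.005 units [ 0.0351 -0.1497 -0.0643]
0.008 units [ 0.0538 -0.2419 -0.0984]
```

```bash
python3 -m crank '.024 -.07 -.044 0 0 0;0 0 0 0 0 0;0 0 0 0 0 0' 12 | grep force; python3 f.py .46
```

```text
force: [1.8, 1.5, -0.3]
finger_force: 30.0
t 17.325 F chest [ 1.565   1.2565 -0.3748] sd [0.3195 0.4206 0.2229] tan -1.5632291859106775 rad 0.382135284436887 disp [-31.9037   0.8616  31.7701] alpha 0.6360022455628749 phi 1.0960022455628748
0.003 units [ 0.021  -0.0899 -0.0383]
0.005 units [ 0.034  -0.1509 -0.0621]
0.008 units [ 0.0519 -0.2437 -0.0949]
```

```bash
python3 -m crank '.018 -.076 -.033 0 0 0;.018 -.076 -.033 0 0 0;0 0 0 0 0 0;0 0 0 0 0 0' 12 | grep force; python3 f.py .46
```

```text
force: [-1.1, 1.5, -2.4]
finger_force: 30.0
t 18.025 F chest [-1.6944  1.3828 -1.982 ] sd [0.4857 0.5907 0.3785] tan 0.7871592010012725 rad -2.4859185510142288 disp [-36.729    0.8039  34.0171] alpha 0.7101304649989653 phi 1.1701304649989652
0.003 units [ 0.0177 -0.0929 -0.0324]
0.005 units [ 0.0285 -0.1557 -0.0521]
0.008 units [ 0.0431 -0.2511 -0.0787]
```

```bash
python3 -m crank '-.005 -.002 .009 0 0 0;0 0 0 0 0 0' 12 | grep force; python3 -m crank '0 0 0 0 0 0;0 0 0 0 0 0;0 0 0 0 0 0' 24 | grep force; python3 -m crank '0 0 -.5 0 0 0;0 0 -.7 0 0 0;0 0 -1 0 0 0;0 0 -1 0 0 0;0 0 -1 0 0 0;0 0 0 0 0 0;0 0 0 0 0 0' 50
python3 - <<'E'
from h import *
np.set_printoptions(precision=4,suppress=True)
for c in("wrist","side","top"):
    s=snap(c)
    for t in ("knob",):
        for r in manip.outline_of(t,c)[:1]: 
            q=inv(pts(s,r["mask"])); print(c,t,r["conf"],np.median(q,0),np.percentile(q,3,0),np.percentile(q,97,0))
    hsv=cv2.cvtColor(s["pixels"],cv2.COLOR_RGB2HSV)
    yel=(hsv[...,0]>20)&(hsv[...,0]<35)&(hsv[...,1]>130)&(hsv[...,2]>80)
    q=inv(pts(s,yel)); q=q[(q[:,2]>.25)&(abs(q[:,1])<.1)]
    if len(q): print(c,"rail",len(q),np.median(q,0),q.min(0),q.max(0))
    if c=="wrist": cv2.imwrite("pics/w4.png",s["pixels"][:,:,::-1])
E
```

```text
force: [-2.9, 1.0, -0.6]
finger_force: 30.0
force: [-0.5, 0.3, 0.6]
finger_force: 0.0
time_s: 19.52
tcp_pos: [0.5668, -0.3, 0.2972]
tcp_rot: [[-0.062, 0.997, -0.035], [0.875, 0.071, 0.48], [0.481, -0.001, -0.877]]
force: [0.1, 0.7, 0.3]
gripper_width: 0.0499
finger_force: 0.0
wrist knob 0.68 [-0.027  -0.1806  0.1371] [-0.0353 -0.1961  0.13  ] [-0.0188 -0.1638  0.1393]
side knob 0.65 [-0.028  -0.1849  0.1337] [-0.0363 -0.1987  0.0561] [ 0.007  -0.1202  0.138 ]
side rail 28 [-0.0288 -0.0071  0.2961] [-0.0318 -0.0564  0.2927] [-0.0268  0.0532  0.2977]
top rail 155 [-0.028   0.0069  0.2951] [-0.0311 -0.0553  0.2904] [-0.0248  0.0732  0.2998]
```

View pics/w4.png

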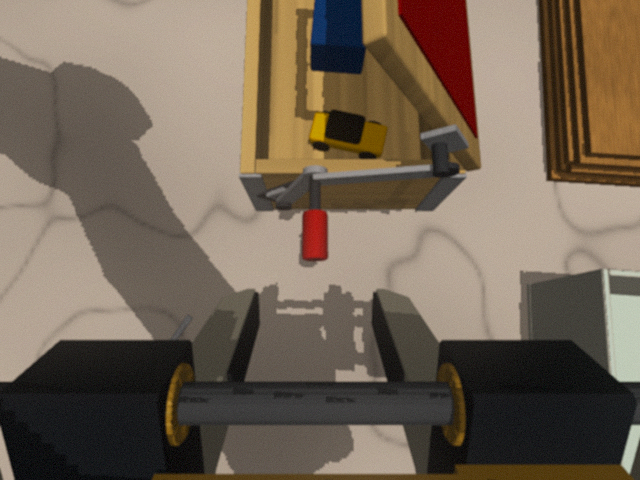

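```bash
sed -i 's/-.024,0\])/-.017,0])/' h.py; python3 - <<'E'
from h import *
plan(ch([-.028,0,.352]),toolR(0))
E
```

```text
turn units(/1=90deg) [-0.0012 -0.3196 -0.0004] rows>= 2.713517273363785 | shift units after turn [ 9.3871  0.0087 -4.0191] | w/o turn [10.1629 -0.001   0.9937]
```

```bash
python3 -m crank '0 0 -.5 0 -.1065 0;0 0 -.5 0 -.1065 0;0 0 -.5 0 -.1065 0;0 0 -.9 0 0 0;0 0 -.9 0 0 0;0 0 -.8 0 0 0;.9 0 0 0 0 0;.9 0 0 0 0 0;.9 0 0 0 0 0;.9 0 0 0 0 0;.9 0 0 0 0 0;.9 0 0 0 0 0;.9 0 0 0 0 0;.9 0 0 0 0 0;.9 0 0 0 0 0;.9 0 0 0 0 0;0 0 0 0 0 0;0 0 0 0 0 0' 34
python3 - <<'E'
from h import *
s=snap("wrist"); cv2.imwrite("pics/w5.png",s["pixels"][:,:,::-1])
hsv=cv2.cvtColor(s["pixels"],cv2.COLOR_RGB2HSV)
yel=(hsv[...,0]>20)&(hsv[...,0]<35)&(hsv[...,1]>130)&(hsv[...,2]>80)
q=inv(pts(s,yel)); q=q[(q[:,2]>.25)]
print(len(q),np.percentile(q,[2,50,98],axis=0) if len(q) else'')
plan(ch([-.028,0,.2915]),toolR(0))
E
```

```text
time_s: 22.08
tcp_pos: [0.549, -0.0462, 0.4173]
tcp_rot: [[-0.071, 0.998, -0.001], [0.998, 0.071, -0.001], [-0.001, -0.001, -1.0]]
force: [0.3, -0.2, -0.1]
gripper_width: 0.0342
finger_force: 0.0
5728 [[-0.03272582 -0.06116708  0.29036511]
 [-0.02717854  0.0110346   0.29594442]
 [-0.00893736  0.06719575  0.29802265]]
turn units(/1=90deg) [-0.0007  0.0006 -0.0011] rows>= 0.01201009425479456 | shift units after turn [0.9211 0.0025 2.0165] | w/o turn [0.9232 0.0031 2.0156]
```

View pics/w5.png

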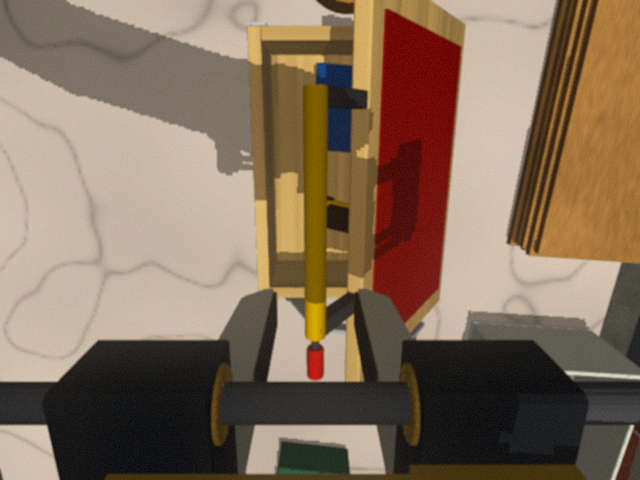

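```bash
python3 -m crank '.46 0 0 0 0 0;.46 0 0 0 0 0;0 0 .5 0 0 0;0 0 .5 0 0 0;0 0 .5 0 0 0;0 0 .5 0 0 0;0 0 0 0 0 0' 34 | grep force; python3 -m crank '0 0 0 0 0 0;0 0 0 0 0 0;0 0 0 0 0 0;0 0 0 0 0 0;0 0 0 0 0 0' 5
python3 - <<'E'
from h import *
o=manip.observe(); g=inv(o["tcp_pos"]+o["tcp_rot"][:,2]*manip.grip_point_offset); print(g)
d=g-[.09,0,.1]; d=np.hypot(d[0],d[2]),np.arctan2(d[2],-d[0]); print(d)
th=d[1]; 
# waypoints of 0.06 rad on the rail's circle
while th>-.03:
    m=np.array([-d[0]*(np.cos(th-.06)-np.cos(th)),0,d[0]*(np.sin(th-.06)-np.sin(th))]); print(round(th,3),o["tcp_rot"].T@RC@m/.03); th-=.06
E
```

```text
force: [-0.4, -0.0, -0.0]
finger_force: 0.0
time_s: 23.62
tcp_pos: [0.5469, -0.0181, 0.3576]
tcp_rot: [[-0.071, 0.997, -0.001], [0.997, 0.071, -0.0], [-0.0, -0.001, -1.0]]
force: [-2.4, -0.1, 5.6]
gripper_width: 0.0108
finger_force: 30.0
[-0.0281789   0.00090127  0.29225823]
(np.float64(0.22567560510862725), np.float64(1.0196464861146408))
1.02 [-1.66656421e-04 -3.76959205e-01  2.48109929e-01]
0.96 [-1.49737802e-04 -3.61403224e-01  2.70267450e-01]
0.9 [-1.32280288e-04 -3.44546581e-01  2.91452300e-01]
0.84 [-1.14346708e-04 -3.26449942e-01  3.11588236e-01]
0.78 [-9.60016035e-05 -3.07178437e-01  3.30602792e-01]
0.72 [-7.73109967e-05 -2.86801420e-01  3.48427534e-01]
0.66 [-5.83421538e-05 -2.65392228e-01  3.64998313e-01]
0.6 [-3.91633422e-05 -2.43027911e-01  3.80255493e-01]
0.54 [-1.98435849e-05 -2.19788956e-01  3.94144163e-01]
0.48 [-4.52412045e-07 -1.95758998e-01  4.06614340e-01]
0.42 [ 1.89403890e-05 -1.71024518e-01  4.17621145e-01]
0.36 [ 3.82650251e-05 -1.45674536e-01  4.27124964e-01]
0.3 [ 5.74519484e-05 -1.19800282e-01  4.35091595e-01]
0.24 [ 7.64321067e-05 -9.34948765e-02  4.41492366e-01]
0.18 [ 9.51371920e-05 -6.68529905e-02  4.46304241e-01]
0.12 [ 1.13499886e-04 -3.99705060e-02  4.49509903e-01]
0.06 [ 1.31454103e-04 -1.29441707e-02  4.51097814e-01]
-0.0 [1.48935228e-04 1.41287496e-02 4.51062261e-01]
```

```bash
python3 -m crank '0 -.188 .124 0 0 0;0 -.188 .124 0 0 0;0 -.181 .135 0 0 0;0 -.181 .135 0 0 0;0 0 0 0 0 0' | egrep 'tcp_pos|force'; python3 -m crank '0 -.172 .146 0 0 0;0 -.172 .146 0 0 0;0 -.163 .156 0 0 0;0 -.163 .156 0 0 0;0 -.154 .165 0 0 0;0 -.154 .165 0 0 0;0 0 0 0 0 0'| egrep 'tcp_pos|force|width'
cat > g.py <<'E'
from h import *
o=manip.observe(); g=inv(o["tcp_pos"]+o["tcp_rot"][:,2]*manip.grip_point_offset); d=g-[.09,0,.1]; print(o["time_s"],g,np.hypot(d[0],d[2]),np.arctan2(d[2],-d[0]),o["force"]@RC)
E
python3 g.py
```

```text
tcp_pos: [0.5247, -0.0196, 0.3413]
force: [1.2, 0.0, -2.7]
finger_force: 30.0
tcp_pos: [0.4952, -0.0216, 0.3132]
force: [1.5, 1.1, -4.7]
gripper_width: 0.0109
finger_force: 30.0
25.125 [-0.08008227  0.00105753  0.24792322] 0.22540909009474314 0.7158292887457732 [ 1.57654908  1.01392217 -4.69090946]
```

```bash
python3 -m crank '0 -.143 .174 0 0 0;0 -.143 .174 0 0 0;0 -.133 .182 0 0 0;0 -.133 .182 0 0 0;0 -.122 .19 0 0 0;0 -.122 .19 0 0 0;0 -.11 .197 0 0 0;0 -.11 .197 0 0 0;0 0 0 0 0 0' | egrep 'force'; python3 g.py;  python3 -m crank '0 -.098 .203 0 0 0;0 -.098 .203 0 0 0;0 -.086 .209 0 0 0;0 -.086 .209 0 0 0;0 0 0 0 0 0'| egrep 'force'; python3 g.py
```

```text
force: [3.7, 4.3, -4.7]
finger_force: 30.0
26.25 [-0.11027954  0.00107959  0.20335758] 0.22537675966148563 0.4764181167454669 [ 3.96439614  4.0197445  -4.69199654]
force: [5.1, 3.9, -4.2]
finger_force: 30.0
26.875 [-0.12109373  0.00107161  0.17855869] 0.2252377193557381 0.356270355887694 [ 5.37996648  3.4970025  -4.20257763]
```

```bash
python3 -m crank '0 -.068 .213 0 0 0;0 -.068 .213 0 0 0;0 -.06 .217 0 0 0;0 -.06 .217 0 0 0;0 -.046 .22 0 0 0;0 -.046 .22 0 0 0;0 0 0 0 0 0'| egrep 'force'; python3 g.py; python3 -m crank '0 -.033 .223 0 0 0;0 -.033 .223 0 0 0;0 -.02 .2 0 0 0;0 -.01 .1 0 0 0;0 0 0 0 0 0'| egrep 'force'; python3 g.py
```

```text
force: [5.5, 5.0, -1.9]
finger_force: 30.0
27.75 [-0.13116722  0.00104384  0.13962227] 0.22468837042609607 0.17727020821383815 [ 5.80613843  4.5620945  -1.94883631]
force: [4.9, 5.6, -2.1]
finger_force: 30.0
28.375 [-0.13356305  0.00105218  0.11746989] 0.2242445859201738 0.07798453692937962 [ 5.24847869  5.27911413 -2.1062949 ]
```

```bash
python3 -m crank '0 0 .1 0 0 0;0 0 .1 0 0 0;0 0 .08 0 0 0;0 0 0 0 0 0'| egrep 'force'; python3 g.py; python3 -m crank '0 0 .05 0 0 0;0 0 .03 0 0 0;0 0 0 0 0 0;0 0 0 0 0 0'| egrep 'force'; python3 g.py
```

```text
force: [0.9, 4.1, 20.9]
finger_force: 30.0
28.875 [-0.13379315  0.00081458  0.11028802] 0.22402950394174917 0.04593875513389152 [ 1.15843972  4.06954177 20.8741868 ]
force: [-1.8, 3.1, 39.6]
finger_force: 30.0
29.375 [-0.1337623   0.00051871  0.10867911] 0.2239305539312774 0.03876775031999094 [-1.60184343  3.26423975 39.58308158]
```

```bash
python3 -m crank '0 0 -.05 0 0 0;0 0 -.05 0 0 0;0 0 0 0 0 0'| egrep 'force'; python3 g.py; python3 - <<'E'
from h import *
for c in("top","side"):
    s=snap(c); hsv=cv2.cvtColor(s["pixels"],cv2.COLOR_RGB2HSV)
    red=((hsv[...,0]<8)|(hsv[...,0]>172))&(hsv[...,1]>130)&(hsv[...,2]>50)
    q=inv(pts(s,red)); q=q[(abs(q[:,0])<.088)&(abs(q[:,1])<.12)&(q[:,2]>.09)&(q[:,2]<.135)]
    A=np.c_[q,np.ones(len(q))][:,[0,1,3]]; print(c,len(q),np.linalg.lstsq(A,q[:,2],rcond=None)[0])
    cv2.imwrite(f"pics/{c}6.png",s["pixels"][:,:,::-1])
E
```

```text
force: [4.9, 2.3, -0.5]
finger_force: 30.0
29.75 [-0.13377678  0.00054889  0.10996743] 0.22399865151546167 0.04451241405712342 [ 5.0240672   1.96185042 -0.53235053]
top 4593 [-0.00564693  0.00178935  0.11304124]
side 2246 [-0.0034296  -0.00223824  0.11336893]
```

```bash
python3 -m crank '0 0 0 0 0 0;0 0 0 0 0 0;0 0 0 0 0 0;0 0 0 0 0 0' 34 | egrep 'force|width'; python3 -m crank '0 0 -.3 0 0 0;0 0 -.5 0 0 0;0 0 -.8 0 0 0;0 0 -1 0 0 0;0 0 -1 0 0 0;0 0 -1 0 0 0;0 0 0 0 0 0;0 0 0 0 0 0' 34; python3 - <<'E'
from h import *
for c in("top","side"):
    s=snap(c); hsv=cv2.cvtColor(s["pixels"],cv2.COLOR_RGB2HSV)
    red=((hsv[...,0]<8)|(hsv[...,0]>172))&(hsv[...,1]>130)&(hsv[...,2]>50)
    q=inv(pts(s,red)); q=q[(abs(q[:,0])<.088)&(abs(q[:,1])<.12)&(q[:,2]>.09)&(q[:,2]<.2)]
    A=np.c_[q,np.ones(len(q))][:,[0,1,3]]; print(c,len(q),np.linalg.lstsq(A,q[:,2],rcond=None)[0])
    for r in manip.outline_of("knob",c)[:1]: print(r["conf"],np.median(inv(pts(s,r["mask"])),0))
cv2.imwrite("pics/s7.png",cv2.resize(s["pixels"][150:390,240:460,::-1],(550,600)))
E
```

```text
force: [0.9, -0.6, -0.5]
gripper_width: 0.0336
finger_force: 0.0
time_s: 31.35
tcp_pos: [0.4405, -0.0254, 0.3132]
tcp_rot: [[-0.071, 0.997, -0.001], [0.997, 0.071, -0.0], [-0.0, -0.001, -1.0]]
force: [-0.6, -0.3, -0.5]
gripper_width: 0.0338
finger_force: 0.0
top 4398 [0.0010654  0.00080936 0.11273809]
0.58 [-0.05054019 -0.18447173  0.14051912]
side 2383 [ 0.00055362 -0.00213159  0.1131649 ]
0.45 [-0.05090034 -0.1938596   0.14097917]
```

View pics/s7.png

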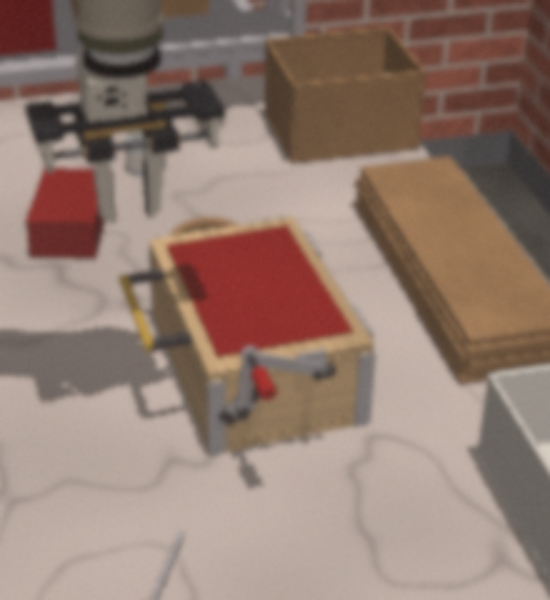

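The picture shows the lid lying flat (slope about 0.001), the stay folded with the knob at crop pixel (263,380), and the gripper clear of everything. I'm handing it in.

```bash
python3 -c "
from bench import manip; print(manip.sign_off())"
```

```text
the job is handed in; nothing more can be done
None
```

The chest is shut and handed in at about 31 s: the stay was lifted about 50 mm and is folded, the lid lies flat (measured tilt about 0.001 rad), and the gripper is clear. The hand-in returned no verdict; foot-clamp slip was not measured directly (average sideways force on the knob stayed under about 3 N), and I did not re-measure the other objects.

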